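Press the bolt-cover caps home, working away from the clamp

TASK

Three dark walnut bolt-cover caps stand proud in the board on the bench: with the fingertips, push each one gently down until it is fully home, first the end cap nearest the blue-handled clamp, then the middle one, then the one farthest from the clamp. Only push the caps: do not pull one up, do not touch the clamp, and leave the jar, the hammer, the offcut and the loose spare cap where they are.

Things in the scene. Friction and masses are not known exactly. Their poses are not given: they have to be found in the camera images.
- panel: the pale board with its trestle plank and feet, fixed: board 200 mm (its x) by 570 mm (its y) with its top face 71 mm above the bench; the plank under it is 620 mm long. Origin on the bench under the middle; y runs along the row of caps, +y to the robot's left, x away from the robot. It lies turned up to 0.3 rad either way
- cap_left_top (a point): centre of the flat top of the left cover cap: a round dark walnut cap, 34 mm across and 8 mm thick, in a thin brass ring 42 mm across, in a rough row within 40 mm of the long centre line of the board (at the +y end of the row, 105 to 140 mm from the board's middle). Its top stands 16.5 to 19.5 mm above the board at the start and 9.5 mm above it when fully home
- cap_middle_top (a point): centre of the flat top of the middle cover cap: a round dark walnut cap, 34 mm across and 8 mm thick, in a thin brass ring 42 mm across, in a rough row within 40 mm of the long centre line of the board (within 15 mm of the board's middle along y). Its top stands 16.5 to 19.5 mm above the board at the start and 9.5 mm above it when fully home
- cap_right_top (a point): centre of the flat top of the right cover cap: a round dark walnut cap, 34 mm across and 8 mm thick, in a thin brass ring 42 mm across, in a rough row within 40 mm of the long centre line of the board (at the -y end of the row, 105 to 140 mm from the board's middle). Its top stands 16.5 to 19.5 mm above the board at the start and 9.5 mm above it when fully home
- cap_left (a joint): how far the left cap has been pushed down (m): 0 to 0.003 at the start, 0.010 fully home, where it bottoms on a springy washer (yields up to 5 mm more, from about 7 N and then 5 N per mm, and springs back when let go; this value stays at 0.010). It slides straight down under a steady push of about 4 to 6 N and stays where it is left; it could also be pulled up (negative), which is wrong
- cap_middle (a joint): how far the middle cap has been pushed down (m): 0 to 0.003 at the start, 0.010 fully home, where it bottoms on a springy washer (yields up to 5 mm more, from about 7 N and then 5 N per mm, and springs back when let go; this value stays at 0.010). It slides straight down under a steady push of about 4 to 6 N and stays where it is left; it could also be pulled up (negative), which is wrong
- cap_right (a joint): how far the right cap has been pushed down (m): 0 to 0.003 at the start, 0.010 fully home, where it bottoms on a springy washer (yields up to 5 mm more, from about 7 N and then 5 N per mm, and springs back when let go; this value stays at 0.010). It slides straight down under a steady push of about 4 to 6 N and stays where it is left; it could also be pulled up (negative), which is wrong
- clamp_pad (a point): the spot on the board's top face under the pressure pad of the bar clamp with a blue handle, fixed. It sits near the far edge at either end of the board, 245 mm from the middle along y, and a jar stands at the other end: which end is which changes. The clamp's steel bar stands 58 mm beyond the pad in x and reaches 188 mm above the bench; the handle's top is 167 mm above the bench
- jar_center (a point): centre of a closed jar with a yellow cap, 52 mm across and 75 mm high, loose, standing on the board's end opposite the clamp
- hammer_grip (a point): grip of a hammer 260 mm long lying on the bench beyond the far side of the board, roughly along the board; loose
- offcut_center (a point): centre of a pale wooden offcut 70 x 45 x 30 mm lying on the bench on the robot's side of the board; loose
- spare_center (a point): centre of a loose spare walnut cap, 34 mm across and 8 mm thick, lying on the bench on the robot's side of the board; not one of the three to push

How it is judged:
By the outcome, as a careful person would: the job done as asked, in the order asked, and still so for the second after the job is handed in, with the robot touching nothing.
It also fails if it takes over 48 s, if anything falls off the work surface, if the arm or the gripper's body presses on something with over 40 N, if the wrist force passes 120 N, or if a joint passes its speed limit or range.

ROBOT

A 7-joint arm with a two-finger parallel gripper is mounted at the origin on the work surface. World frame = base frame: x ahead of the robot, y to its left, z up, the work surface at z = 0. Lengths are in m, angles in rad, forces in N, time in s.
With the tool pointing down it reaches from about 0.425 to 0.875 m from the base axis. Payload 9.9 kg.
Tool frame: the origin (TCP) lies on the centre line of the jaws, within the pads' length; the fingertips stand 19 mm ahead of it and the grasp point (between the pads) is the TCP; z points along the fingers, y is the direction in which the jaws open and shut (so a half turn about z gives the same grasp; the last joint's range is limited). The gripper opens to 85 mm and grips with 20 to 120 N. Pads are 22 mm wide; open, the fingers measure 114 mm over their backs; the gripper's body (76 mm by 85 mm) begins 54 mm behind the grasp point. The pads swing forward as they close: fully open they stand 13 mm farther back than shut.
Start: joints at [-1.279, 0.576, 0.025, 1.437, -0.015, 1.129, -0.057], TCP at [0.248, 0.628, 0.25] pointing down, gripper open.
Joint ranges: [-2.76, 2.76], [-0.34, 2.15], [-1.52, 1.57], [0.19, 2.46], [-1.09, 4.23], [0.17, 1.99], [-2.82, 2.82]. Speed limits (rad/s): [2.22, 2.22, 3.01, 3.01, 3.14, 3.14, 3.14].

INTERFACE

Orientations are given as a rotation vector (axis times angle).
In Python, from rig import * gives the robot as it stands.
- The arm moves only by the tool arm_command, never from a script. Its argument "plan" is a list of rows, each a list of 5 numbers: the shift along the tool's x, y, z in cm, then the turn about the tool's z in rad, then the finger opening in cm, from 0 to 8.54. In form: [[dx, dy, dz, yaw, grip], ...]. A call has 1 to 20 rows; each row is the pose to reach, as a shift and turn from the pose measured when the call began, along the tool's axes at that moment; what a row does not reach only later rows make up. A row lasts 1/8 s, in which the tool goes at most 62.5 mm and 10.7 degrees, less where a joint would pass 70% of its speed; a pose out of reach is approached as far as the arm can. A call with a gripper value outside its range is refused whole. The fingers move at their own pace and stop on an object; the grip force is fixed at half the most. Time passes only in rows, so rows that repeat a pose let the fingers close. It gives the time, the measured TCP pose, the force and the opening at its end, in the units of the state.
- get_state(): the state, without advancing time (a new reading comes with each control period).
- grab_frame(name): name is "scene" or "top" or "wrist"; returns the picture (420x560x3 uint8, red, green, blue); there is no depth.
- get_calibration(name): a dict with "mtx" (3x3 intrinsics, pixels), "xyz" and "orientation" of the camera in the world. Camera axes: x right, y down, z forward; pixel columns grow to the right and rows downward; lengths in m; the calibration is good to about 2 mm. The wrist camera is an equidistant fisheye: a pixel r from the principal point sees the ray r / f radians off the axis. A picture is of the moment at which its call begins: read the wrist's pose just before it. get_calibration takes no time and is no camera call; for the wrist camera it gives the pose at the moment of the call.
- hand_in(): hands the job in, once; it reports no verdict.
The state is a dict: "time": time; "qpos": joint angles; "qvel": joint speeds; "joint_torque": joint torques, N m; "tool_pos": TCP position; "ee_rot": TCP orientation; "force": force on the tool from outside, world axes, zero at the start; "ft_torque": the same for the moment, N m; "grip_width": finger opening in m.
Only numpy, scipy, OpenCV 4.12 (cv2) and the standard library are available. Lean on these libraries where they do the work, as an engineer would, in place of code of your own. Each camera call takes 0.05 s, during which the arm holds its last target. There are 200 camera calls.

## Working session

There is one attempt and no reset: what is moved stays moved. The work goes in short steps, Python scripts to look and compute and a tool call to move; the robot and the scene stay as the last step left them, time stands still between calls to the robot, and variables do not carry over. Pictures are saved under pics/ and viewed, about 8 in all and at most 12, crops included, and the job is handed in when it is done.

Besides the shell and the picture viewer there is one more tool, called as name([rows], argument=value, ...), one row to a line, values as JSON. arm_command: Moves the arm, as the interface text tells. Its arguments: {"type":"object","properties":{"plan":{"type":"array"}},"required":["plan"]}

```bash
mkdir -p pics
cat > h.py <<'E'
from rig import *
import numpy as np, cv2
from scipy.spatial.transform import Rotation as R
def rot(o):
    o=np.array(o,float)
    return o if o.shape==(3,3) else (R.from_rotvec(o).as_matrix() if o.size==3 else R.from_quat(o).as_matrix())
def ray(c,u,v,fish=False):
    K=np.array(c["mtx"]);a=(u-K[0,2])/K[0,0];b=(v-K[1,2])/K[1,1]
    if fish:
        r=np.hypot(a,b);s=np.sin(r)/max(r,1e-9);d=np.array([a*s,b*s,np.cos(r)])
    else: d=np.array([a,b,1.])
    return np.array(c["xyz"]),rot(c["orientation"])@d
def onz(c,u,v,z,fish=False):
    p,d=ray(c,u,v,fish); return p+d*(z-p[2])/d[2]
def save(n,f): cv2.imwrite("pics/"+n,cv2.cvtColor(f,cv2.COLOR_RGB2BGR))
E
python3 - <<'E'
from h import *
s=get_state();print(s)
for n in("scene","top"):
    print(n,get_calibration(n)); save(n+"0.png",grab_frame(n))
E
```

```text
{'time': 0.0, 'qpos': array([-1.27883076,  0.57651559,  0.02484382,  1.43787008, -0.01502444,
        1.12901531, -0.05648415]), 'qvel': array([ 0.00028831, -0.00043129,  0.00150168, -0.00095054,  0.00022033,
        0.00086776, -0.00099167]), 'joint_torque': array([ 6.90790989e-05, -7.65760732e+01,  2.25048110e+00, -2.85980111e+01,
        1.53131818e-02,  1.25333472e-02,  1.85474096e-05]), 'tool_pos': array([0.24754994, 0.62752935, 0.24946712]), 'ee_rot': array([-5.86677148e-01, -3.08607928e+00,  2.52223454e-03]), 'force': array([-0.36220008, -0.1498618 , -0.25444981]), 'ft_torque': array([0.01380778, 0.02181961, 0.01327989]), 'grip_width': 0.08516925989003728}
scene {'mtx': array([[405.92036181,   0.        , 275.69686761],
       [  0.        , 405.92036181, 215.86048139],
       [  0.        ,   0.        ,   1.        ]]), 'xyz': array([ 0.89972425, -0.51533191,  0.61177197]), 'orientation': array([-2.18035597, -0.63517105,  0.31320648])}
top {'mtx': array([[390.22089348,   0.        , 274.97224256],
       [  0.        , 390.22089348, 210.33959022],
       [  0.        ,   0.        ,   1.        ]]), 'xyz': array([0.4581668 , 0.01425706, 0.74880525]), 'orientation': array([-2.09532378,  2.16083724, -0.15411723])}
```

View pics/top0.png

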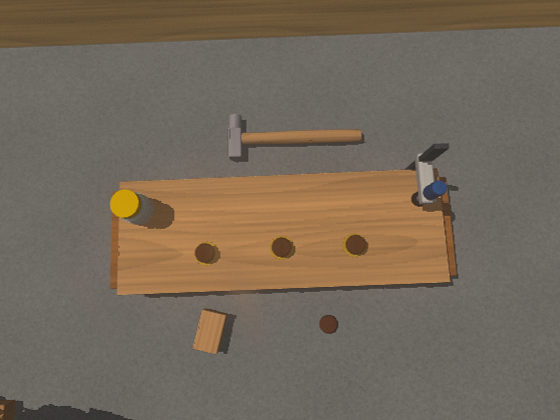

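View pics/scene0.png

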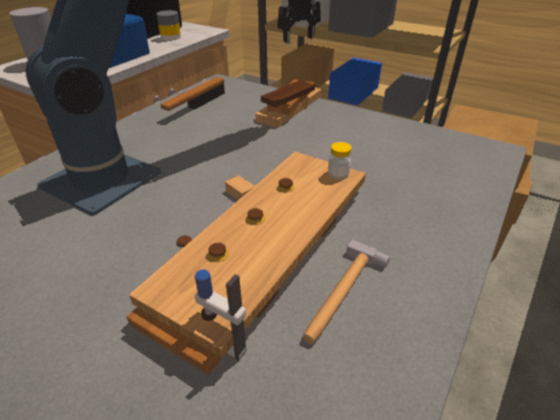

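The clamp is at the right (-y) end, about (428,190), and the jar is at the left end, about (125,204). The caps sit at roughly (356,245), (282,247) and (206,253), so the order is right, middle, left.

Run:
```python
from h import *
c=get_calibration("top")
for n,p in dict(R=(356,245),M=(282,247),L=(206,253)).items():
    q=onz(c,*p,.088);print(n,q.round(4),np.hypot(q[0],q[1]).round(3))
cs=get_calibration("scene")
for n,p in dict(R=(217,250),M=(255,214),L=(286,183)).items(): print(n,onz(cs,*p,.088).round(4))
for n,p in dict(nl=(118,294),nr=(450,282),fr=(444,170),fl=(121,182)).items(): print(n,onz(c,*p,.071).round(4))
print("clamp bar",onz(c,440,150,.188),"handle",onz(c,438,188,.167))
f=cv2.imread("pics/top0.png")[215:285,180:380];cv2.imwrite("pics/topc.png",cv2.resize(f,None,fx=4,fy=4,interpolation=cv2.INTER_CUBIC))
s=get_state();print(rot(s["ee_rot"]).round(3))
```

```text
R [ 0.5032 -0.1101  0.088 ] 0.515
M [0.5036 0.0146 0.088 ] 0.504
L [0.4974 0.1435 0.088 ] 0.518
R [ 0.5092 -0.1166  0.088 ]
M [0.5078 0.0087 0.088 ]
L [0.5029 0.1387 0.088 ]
nl [0.433  0.2982 0.071 ]
nr [ 0.437  -0.2679  0.071 ]
fr [ 0.6323 -0.277   0.071 ]
fl [0.6301 0.3    0.071 ]
clamp bar [ 0.63291171 -0.22389281  0.188     ] handle [ 0.5799913  -0.22403019  0.167     ]
[[-0.93   0.367 -0.   ]
 [ 0.367  0.93  -0.001]
 [-0.    -0.001 -1.   ]]
```

View pics/topc.png

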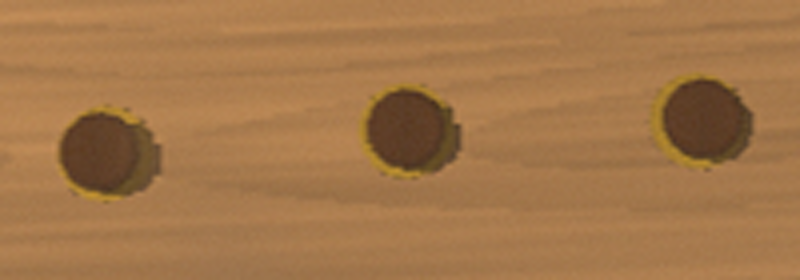

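Measured cap tops, combining both cameras: R≈(0.505,-0.112), M≈(0.505,0.012), L≈(0.499,0.141). All three are within reach, and the spacing and offsets from the board match the description. I'll close the fingers and move above R by way of (0.50,0.25).

arm_command([
  [-5,-3.5,0,0,0],
  [-10,-7,0,0,0],
  [-15,-10.4,0,0,0],
  [-20,-13.9,0,0,0],
  [-25,-17.4,0,0,0],
  [-30,-20.8,0,0,0],
  [-35,-24.5,0,0,0],
  [-38,-29,0,0,0],
  [-40,-34,0,0,0],
  [-42,-39,0,0,0],
  [-44.5,-44,0,0,0],
  [-47,-49,0,0,0],
  [-49,-54,0,0,0],
  [-51.1,-58,0,0,0],
  [-51.1,-59.3,2,0,0],
  [-51.1,-59.3,5,0,0],
  [-51.1,-59.3,8,0,0],
  [-51.1,-59.3,8,0,0],
  [-51.1,-59.3,8,0,0],
])

```text
time: 2.48
tool_pos: [0.5057, -0.1118, 0.1712]
ee_rot: [0.587, 3.086, -0.002]
force: [-0.4, -0.9, 0.1]
grip_width: 0.0
```

Run:
```python
from h import *
c=get_calibration("wrist");s=get_state();save("w1.png",grab_frame("wrist"));print(c,s["tool_pos"],s["ee_rot"],s["force"],s["qpos"],rot(s["ee_rot"]).round(4))
```

```text
{'mtx': array([[325.1922621 ,   0.        , 276.50187133],
       [  0.        , 325.1922621 , 212.15434805],
       [  0.        ,   0.        ,   1.        ]]), 'xyz': array([ 0.43481451, -0.08313065,  0.29231371]), 'orientation': array([2.38284377, 1.62221204, 0.2419447 ])} [ 0.50565865 -0.11180124  0.171229  ] [ 5.86694576e-01  3.08595405e+00 -2.38866467e-03] [-0.41391981 -0.8853635   0.05584465] [ 0.0188914   0.44178861  0.15292176  1.95653567 -0.09347562  0.74965386
  1.42086199] [[-9.302e-01  3.670e-01  1.000e-04]
 [ 3.670e-01  9.302e-01 -1.600e-03]
 [-6.000e-04 -1.400e-03 -1.000e+00]]
```

View pics/w1.png

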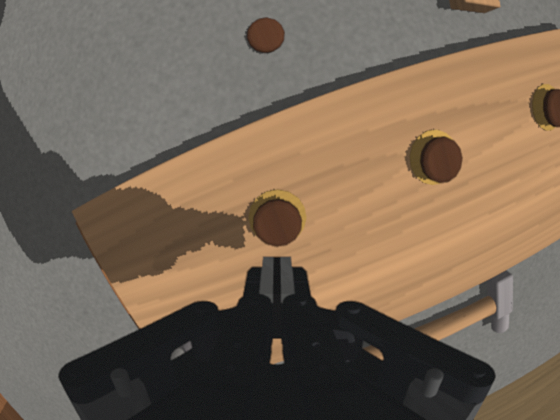

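In the wrist view, R's top is centred at (277,222) and M's at (441,160). L is cut off at about (560,107).

Run:
```python
from h import *
c=get_calibration("wrist")
for n,p in dict(R=(277,222),M=(441,160),tip=(277,268)).items(): print(n,onz(c,*p,.089 if n!='tip' else .152,True).round(4))
```

```text
R [ 0.4999 -0.1089  0.089 ]
M [0.5    0.0121 0.089 ]
tip [ 0.5017 -0.1095  0.152 ]
```

arm_command([
  [0.4,0,1,0,0],
  [0.4,0,2.5,0,0],
  [0.4,0,4,0,0],
  [0.4,0,4.5,0,0],
  [0.4,0,5,0,0],
  [0.4,0,5.5,0,0],
  [0.4,0,5.5,0,0],
  [0.4,0,5.5,0,0],
])

```text
time: 3.52
tool_pos: [0.5024, -0.1105, 0.1167]
ee_rot: [0.586, 3.085, -0.002]
force: [0.4, -0.3, 0.0]
grip_width: 0.0
```

arm_command([
  [0,0,0.3,0,0],
  [0,0,0.6,0,0],
  [0,0,0.8,0,0],
  [0,0,0.9,0,0],
  [0,0,1.0,0,0],
  [0,0,1.1,0,0],
  [0,0,1.2,0,0],
  [0,0,1.2,0,0],
])

```text
time: 4.53
tool_pos: [0.5023, -0.1105, 0.1047]
ee_rot: [0.586, 3.085, -0.002]
force: [-0.5, -0.4, 2.3]
grip_width: -0.0001
```

arm_command([
  [0,0,0.1,0,0],
  [0,0,0.2,0,0],
  [0,0,0.3,0,0],
  [0,0,0.4,0,0],
  [0,0,0.5,0,0],
  [0,0,0.57,0,0],
  [0,0,0.57,0,0],
])

```text
time: 5.4
tool_pos: [0.5023, -0.1105, 0.0992]
ee_rot: [0.587, 3.085, -0.002]
force: [-2.6, 0.2, 8.7]
grip_width: -0.0002
```

arm_command([
  [0,0,0.05,0,0],
  [0,0,0.1,0,0],
  [0,0,0.1,0,0],
])

```text
time: 5.78
tool_pos: [0.5024, -0.1105, 0.0986]
ee_rot: [0.587, 3.084, -0.002]
force: [-2.6, 0.3, 11.1]
grip_width: 0.0002
```

The force slope (about 4 N/mm above 8 N) shows R is bottomed on the washer. Next: lift straight up, move over M and come down slowly.

arm_command([
  [0,0,-1,0,0],
  [0,0,-3,0,0],
  [0,0,-4.5,0,0],
  [1.5,3.8,-4.5,0,0],
  [3,7.7,-4.5,0,0],
  [4.5,11.5,-4.5,0,0],
  [4.5,11.5,-4.5,0,0],
  [4.5,11.5,-4.5,0,0],
])

```text
time: 6.78
tool_pos: [0.5027, 0.0126, 0.1436]
ee_rot: [0.586, 3.084, -0.003]
force: [0.0, -1.0, -0.5]
grip_width: 0.0
```

Run:
```python
from h import *
c=get_calibration("wrist");s=get_state();save("w2.png",grab_frame("wrist"));print(s["tool_pos"],s["force"])
```

```text
[0.50268998 0.01264624 0.14359986] [ 0.00332541 -0.9860789  -0.47936509]
```

View pics/w2.png

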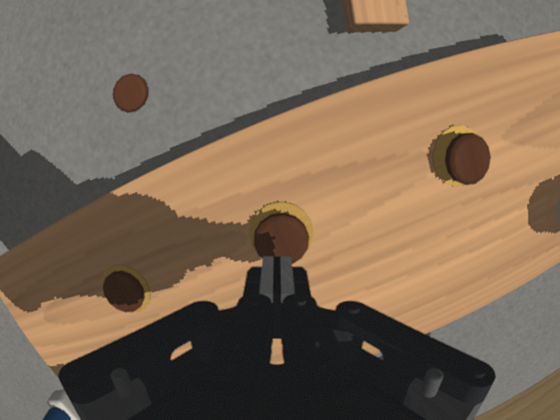

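R at (124,290) now sits low in its ring. M's top is at (281,239) and L's at (468,159).

Run:
```python
from h import *
c=get_calibration("wrist")
for n,p in dict(R=(124,290),M=(281,239),L=(468,159)).items(): print(n,onz(c,*p,.0805 if n=='R' else .089,True).round(4))
```

```text
R [ 0.4988 -0.1032  0.0805]
M [0.4984 0.0169 0.089 ]
L [0.4936 0.1419 0.089 ]
```

arm_command([
  [0.1,0.1,1.5,0,0],
  [0.1,0.1,2.8,0,0],
  [0.1,0.1,3.1,0,0],
  [0.1,0.1,3.3,0,0],
  [0.1,0.1,3.4,0,0],
  [0.1,0.1,3.5,0,0],
  [0.1,0.1,3.6,0,0],
  [0.1,0.1,3.7,0,0],
  [0.1,0.1,3.8,0,0],
  [0.1,0.1,3.9,0,0],
  [0.1,0.1,4.0,0,0],
  [0.1,0.1,4.0,0,0],
])

```text
time: 8.32
tool_pos: [0.5023, 0.0134, 0.1035]
ee_rot: [0.588, 3.084, -0.003]
force: [-0.4, 1.1, 0.8]
grip_width: -0.0001
```

arm_command([
  [0,0,0.1,0,0],
  [0,0,0.2,0,0],
  [0,0,0.3,0,0],
  [0,0,0.4,0,0],
  [0,0,0.48,0,0],
  [0,0,0.53,0,0],
  [0,0,0.53,0,0],
])

```text
time: 9.2
tool_pos: [0.5023, 0.0134, 0.0986]
ee_rot: [0.588, 3.083, -0.002]
force: [-2.1, 1.0, 10.8]
grip_width: 0.0002
```

M gives the same reading as R (10.8 N at the same height). Next is L, at about (0.497, 0.142).

arm_command([
  [0,0,-1,0,0],
  [0,0,-3,0,0],
  [0,0,-4.5,0,0],
  [1.7,3.9,-4.5,0,0],
  [3.5,7.9,-4.5,0,0],
  [5.2,11.8,-4.5,0,0],
  [5.2,11.8,-4.5,0,0],
  [5.2,11.8,-3,0,0],
  [5.2,11.8,-1.7,0,0],
  [5.2,11.8,-1.4,0,0],
  [5.2,11.8,-1.2,0,0],
  [5.2,11.8,-1.1,0,0],
  [5.2,11.8,-1.0,0,0],
  [5.2,11.8,-0.9,0,0],
  [5.2,11.8,-0.8,0,0],
  [5.2,11.8,-0.7,0,0],
  [5.2,11.8,-0.6,0,0],
  [5.2,11.8,-0.5,0,0],
  [5.2,11.8,-0.5,0,0],
])

```text
time: 11.58
tool_pos: [0.4975, 0.1423, 0.1032]
ee_rot: [0.588, 3.083, -0.002]
force: [0.9, 0.4, 1.7]
grip_width: -0.0002
```

arm_command([
  [0,0,0.1,0,0],
  [0,0,0.2,0,0],
  [0,0,0.3,0,0],
  [0,0,0.4,0,0],
  [0,0,0.46,0,0],
  [0,0,0.51,0,0],
  [0,0,0.51,0,0],
])

```text
time: 12.45
tool_pos: [0.4976, 0.1423, 0.0985]
ee_rot: [0.588, 3.083, -0.002]
force: [-2.0, -0.4, 11.4]
grip_width: -0.0
```

L is home too, at 11.4 N. Now lift clear and check all three.

arm_command([
  [0,0,-1,0,0],
  [0,0,-4,0,0],
  [0,0,-8,0,0],
  [0,0,-12,0,0],
  [0,0,-16,0,0],
  [0,0,-16,0,0],
  [0,0,-16,0,0],
])

```text
time: 13.32
tool_pos: [0.4966, 0.1425, 0.2581]
ee_rot: [0.588, 3.084, -0.002]
force: [0.2, 0.9, -1.3]
grip_width: -0.0005
```

Run:
```python
from h import *
s=get_state();w=grab_frame("wrist");f=grab_frame("scene")
print(s["tool_pos"],s["force"])
a=cv2.resize(f[150:290,130:390],(520,280),interpolation=cv2.INTER_CUBIC)
b=cv2.resize(cv2.cvtColor(cv2.imread("pics/scene0.png"),cv2.COLOR_BGR2RGB)[150:290,130:390],(520,280),interpolation=cv2.INTER_CUBIC)
save("cmp.png",np.vstack([b,a])); save("w3.png",w)
```

```text
[0.4966052  0.14246022 0.25811488] [ 0.18349107  0.88709671 -1.3446315 ]
```

View pics/cmp.png

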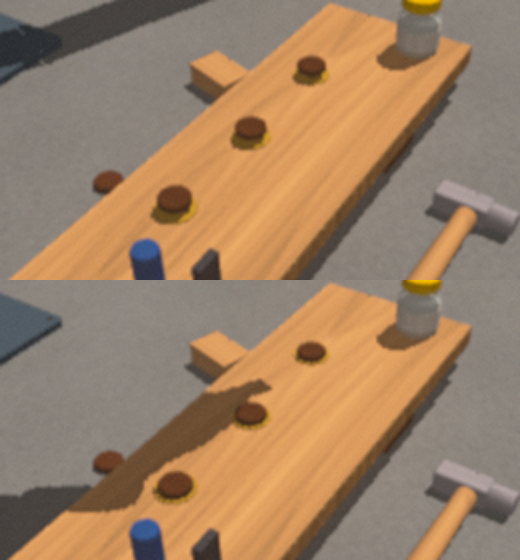

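View pics/w3.png

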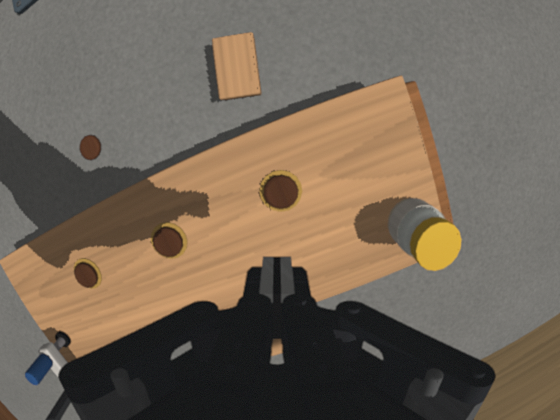

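The before/after crops show all three caps sitting low in their rings. The other objects have not moved, and the arm is clear.

```bash
python3 -c "
from rig import *
print(hand_in())"
```

```text
the job is handed in; nothing more can be done
None
```

I pushed all three caps fully home with the closed fingertips and handed the job in at about 13.5 s. The order was right (nearest the blue clamp), then middle, then left.

- **Force:** each cap ended at the same tool height, 98.5–98.6 mm. The push was 10.8–11.4 N, above the 4–6 N sliding push, so each had bottomed on its washer. On the right cap I also checked that the force kept rising with depth.
- **Pictures:** the before and after views show all three caps low in their rings, and they stayed down after I lifted off. The jar, hammer, offcut and spare cap look unmoved. I never went near the clamp.
- **Disagreement:** the cameras differed by up to about 9 mm on the cap centres. I aimed between the readings, so some pushes may have been a few millimetres off centre, but still well within the 34 mm caps.

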